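# Set the strip gauge with its knurled wheel

## Robot

A 6-joint arm with a two-finger parallel gripper is mounted at the origin on the work surface. World frame = base frame: x ahead of the robot, y to its left, z up, the work surface at z = 0. Lengths are in m, angles in rad, forces in N, time in s.
With the tool pointing down it reaches from about 0.35 to 0.775 m from the base axis. Payload 5.5 kg.
Tool frame: the origin (TCP) lies at the very end of the fingers, on their centre line; the grasp point (between the pads) lies 19 mm behind it; z points along the fingers, y is the line along which they close (so a half turn about z gives the same grasp; the last joint's range is limited). The gripper opens to 85 mm and grips with 20 to 120 N. Pads are 22 mm wide; open, the fingers measure 114 mm over their backs; the gripper's body (76 mm by 85 mm) begins 54 mm behind the grasp point. The pads swing forward as they close: fully open they stand 13 mm farther back than shut.
Start: joints at [1.106, 0.313, 0.046, 1.304, 0, 1.431], TCP at [0.184, 0.545, 0.231] pointing down, gripper open.
Joint ranges: [-2.76, 2.76], [-0.86, 1.69], [-1.03, 1.26], [-2.2, 2.34], [-1.47, 1.5], [-3.14, 3.14]. Speed limits (rad/s): [2.57, 2.57, 3.14, 3.14, 3.14, 3.14].

## Interface

Orientations are given as a unit quaternion [w, x, y, z].
In Python, from workcell import env, cams, ticket, spotter gives the robot as it stands.
- The arm moves only by the tool jog_arm, never from a script. Its argument "increments" is a list that holds one entry, the list of rows, each a list of 7 numbers: the shift along the tool's x, y, z in units of 0.25 m (1.0 is 0.25 m), then the turn, a rotation vector about the tool's x, y, z in units of 180 degrees (1.0 is 180 degrees), then the closure in counts, from 0 (fully open) to 255 (shut). A call has 1 to 20 rows; each row shifts and turns the commanded pose from where the row before left it, along the tool's axes as they then stand; what a row does not reach is not made up. A row lasts 1/10 s, in which the tool goes at most 50 mm and 8.59 degrees, less where a joint would pass 70% of its speed; a pose out of reach is approached as far as the arm can. A call with a number of a shift or a turn outside -1 to 1 is refused whole. A call with a gripper value outside its range is refused whole. The fingers move at their own pace and stop on an object; "force" is the grip in N (left out, the last holds). Time passes only in rows, so rows that do not move let the fingers close. It gives the time, the measured TCP pose, the force, the opening and the grip force at its end, in the units of the state.
- env.get_state(): the state, without advancing time (a new reading comes with each control period).
- cams.read_camera(name): name is "scene" or "top" or "wrist"; returns a dict with "pixels" (384x512x3 uint8, red, green, blue), "fx", "fy", "cx", "cy" (pixels), "xyz" and "attitude" of the camera in the world; the wrist camera has in their place "mount" (4x4, takes a point from camera to tool coordinates, whose origin is the TCP and whose axes are the flange's). Camera axes: x right, y down, z forward; pixel columns grow to the right and rows downward; lengths in m; the calibration is good to about 2 mm. A picture is of the moment at which its call begins: read the wrist's pose just before it. There is no depth.
- ticket.hand_in(): hands the job in; it is judged then, once.
Trained networks look in the newest picture that a camera, given by its name, has taken for a name from the list of things; names that differ only in an ending like _2 or _b are one class to them, and where a whole thing is asked for, a point or a joint stands for the part that bears it (a point fixed in the world has none). Each returns a list of dicts, best first, with "conf" (0 to 1); they miss things now and then, are a little off and sometimes report something else, mostly with a low value. They report only what shows in the picture. A call takes as long as a camera call.
- spotter.find_in(target, camera): "uv" ([column, row] in pixels, amid what is visible of it).
- spotter.cut_out(target, camera): "region" (384x512 bool, what is visible of it) and "uv" ([column, row] in pixels, amid what is visible of it).
- spotter.landmark_of(target, camera): "uv" ([column, row] in pixels: a listed point, or the origin of a listed thing).
The state is a dict: "clock": time; "joint_pos": joint angles; "qvel": joint speeds; "tau": joint torques, N m; "tcp_pos": TCP position; "orientation": TCP orientation; "wrist_force": force on the tool from outside, world axes, zero at the start; "ft_torque": the same for the moment, N m; "finger_gap": finger opening in m; "grip_force": force on a finger pad.
Only numpy, scipy, OpenCV 4.12 (cv2) and the standard library are available. Lean on these libraries where they do the work, as an engineer would, in place of code of your own. Each camera call takes 0.05 s, during which the arm holds its last target. There are 200 camera calls.

## Task

Roll the knurled brass wheel of the strip gauge under a light fingertip until the gap has closed so far that the fence's black pointer stands within the red gauge mark, then take the finger away. Work the wheel only: do not push the steel fence itself, pick nothing up, and leave the tape measure, brass cup, brass strip and screwdriver where they are.

Things in the scene. Friction and masses are not known exactly. Their poses are not given: they have to be found in the camera images.
- gauge: Fixed strip gauge: grey bed plate, x -62 to +88 mm, 300 mm in y, 12 mm high, white scale (top 13 mm high) along its +x edge. Origin on the bench, z up; fence slides along its y. Yaw within 0.45 rad. Fixed steel anvil: x 0 to 55, 42 mm high, gap face at y = -75 mm looking to +y. The wheel stands at x = -30, y = +30 mm between two blue cheeks (52 mm in y, 36 mm over both in x, tops 62 mm high).
- wheel: Knurled brass wheel, 62 mm diameter over 30 ridges (2 mm proud), 16 mm wide, axle level along gauge x. Origin: its middle, on the axle, 46 mm above the bench; it only turns. The crown stands 15 mm above the cheeks. Drives the fence 10 mm per rad, the same way along gauge y as the wheel's TOP moves: top towards gauge -y closes the gap. Needs 1 to 3.5 rad, so several strokes. Friction (2 N at the rim) holds it.
- wheel_top (a point): Fixed point at the very top of the wheel's crown (over the ridges), 77 mm above the bench, above the wheel's middle.
- fence: Sliding steel fence block, 55 (x) x 30 (y) mm, top 43 mm high, with a rack bar 165 mm long beside the wheel's housing (top 62.5 mm high, gauge x -6 to +6 mm). Origin: on its gap face, which looks to the anvil, at gauge x = 0; its gauge y is -75 mm plus the gap. It begins 34 to 44 mm open and travels from 0 to 50 mm. Not to be touched.
- pointer (a point): Tip of the black pointer on the fence (bar 3 mm wide along y, 3 mm thick, its centre line 1.5 mm from the fence's gap face), reaching in x over the white scale, at gauge x = 74 mm, 18.5 mm above the bench.
- mark: Red gauge mark: a bar fixed on the white scale, 30 (x) x 8 (y) x 2 mm, at gauge x = 70 mm; the pointer passes just over it. Origin: middle of its underside; same axes as the gauge. Its gauge y varies from start to start. The job is right when the pointer's gauge y equals the mark's, within 3 mm.
- tape_measure: Loose yellow tape measure standing upright, 62 x 36 x 58 mm, origin under its middle. Leave alone.
- brass_cup: Loose brass cup, 70 mm diameter, 90 mm high, origin under its middle. Leave alone.
- brass_strip: Loose brass strip 160 x 20 x 5 mm lying on the bench, origin under its middle. Leave alone.
- screwdriver: Loose screwdriver with a wooden handle lying on the bench. Leave alone.

How it is judged:
On the way:
1. a fingertip rests on the wheel while the gap is still open past the mark (contact force between the fingers and wheel above 0.5 N and y of pointer in the frame of mark above 0.006 m), for 0.05 s.
At the end, for the whole second after the job is handed in: The pointer's centre line stands within 3 mm of the centre line of the red mark, the wheel is at rest, and each loose thing is within 20 mm of where it began (y of pointer in the frame of mark between -0.003 and 0.003 m and angular speed of wheel below 0.05 rad/s and distance of each of tape_measure, brass_cup, brass_strip, screwdriver from where it was at the start of the episode below 0.02 m); the robot touches nothing.
It fails at once if the fence, its rack or its pointer is pushed by the robot (contact force between any of the fingers, the arm and fence above 1 N).
It fails at once if the wheel is pressed or squeezed hard (over 40 N) (contact force between the fingers and wheel above 40 N).
It fails at once if a loose thing is lifted, carried or pushed more than 30 mm (distance of any of tape_measure, brass_cup, brass_strip, screwdriver from where it was at the start of the episode above 0.03 m).
It also fails if it takes over 48 s, if anything falls off the work surface, if the arm or the gripper's body presses on something with over 40 N, if the wrist force passes 120 N, or if a joint passes its speed limit or range.

## Working session

There is one attempt and no reset: what is moved stays moved. The work goes in short steps, Python scripts to look and compute and a tool call to move; the robot and the scene stay as the last step left them, time stands still between calls to the robot, and variables do not carry over. Pictures are saved under pics/ and viewed, at most 10 in all, crops included, and the job is handed in when it is done.

Besides the shell and the picture viewer there is one more tool, called in YAML: its name, and indented under it one key for each argument. jog_arm: Moves the arm, as the interface text tells. Shifts and turns lie within -1 to 1; 1 stands for 0.25 m of shift or 180 degrees of turn. Its arguments: {"type":"object","properties":{"increments":{"type":"array"},"force":{"type":"number"}},"required":["increments"]}

```bash
mkdir -p pics
cat > h.py <<'E'
import numpy as np, cv2
from scipy.spatial.transform import Rotation as R
from workcell import env, cams, ticket, spotter
def q2R(q): return R.from_quat([q[1],q[2],q[3],q[0]]).as_matrix()
def att(a):
    a=np.array(a); return a if a.shape==(3,3) else q2R(a)
def ray(c,uv):
    d=att(c['attitude'])@np.array([(uv[0]-c['cx'])/c['fx'],(uv[1]-c['cy'])/c['fy'],1.]); return np.array(c['xyz']),d
def atz(c,uv,z):
    o,d=ray(c,uv); return o+d*(z-o[2])/d[2]
Z=dict(wheel_top=.077,pointer=.0185,mark=.013,gauge=0,wheel=.046)
E
python3 - <<'E'
from h import *
for n in ("scene","top"):
    c=cams.read_camera(n); cv2.imwrite(f'pics/{n}0.png',c['pixels'][:,:,::-1])
    print(n,c['fx'],c['cx'],c['cy'],c['xyz'],np.array(c['attitude']).tolist())
    for t in Z:
        for d in spotter.landmark_of(t,n)[:2]: print(t,np.round(d['uv'],1),round(d['conf'],2),np.round(atz(c,d['uv'],Z[t]),4))
    for t in("tape_measure","brass_cup","brass_strip","screwdriver"):
        for d in spotter.find_in(t,n)[:1]: print(t,np.round(d['uv']),round(d['conf'],2),np.round(atz(c,d['uv'],.02),3))
s=env.get_state();print(s)
a=cv2.imread('pics/scene0.png');b=cv2.imread('pics/top0.png')
E
```

```text
scene 371.1882909993108 248.628133688878 195.51418316247626 [ 0.91969054 -0.41629503  0.94784956] [-0.26399048346218634, 0.9279321677402896, 0.25245216725656155, -0.07428876066857724]
wheel_top [229.6 187. ] 0.67 [0.5815 0.0447 0.077 ]
pointer [238.  231.5] 0.96 [ 0.6574 -0.0378  0.0185]
mark [234.9 239.3] 0.55 [ 0.6609 -0.0603  0.013 ]
gauge [229.7 211.4] 0.61 [0.5971 0.0133 0.    ]
wheel [230.2 189.7] 0.47 [0.5759 0.0541 0.046 ]
tape_measure [272. 160.] 0.92 [0.622 0.227 0.02 ]
brass_cup [169. 262.] 0.81 [ 0.546 -0.208  0.02 ]
brass_strip [236. 277.] 0.63 [ 0.721 -0.154  0.02 ]
screwdriver [280. 225.] 0.84 [0.749 0.039 0.02 ]
top 371.6752093301465 259.2868564546715 195.48947888787305 [0.51397334 0.02881115 0.84420146] [0.06371624505125786, -0.7022140455029698, 0.7073417655767682, -0.050032999966632796]
wheel_top [258.9 226.7] 0.58 [0.5734 0.0445 0.077 ]
wheel_top [260.4 230.7] 0.32 [0.5652 0.0415 0.077 ]
pointer [298.  189.4] 0.6 [ 0.6613 -0.0428  0.0185]
mark [311.  193.3] 0.63 [ 0.6531 -0.0725  0.013 ]
gauge [276.5 221. ] 0.81 [0.5921 0.006  0.    ]
wheel [343.7 168.7] 0.35 [ 0.7
[... 215 characters left out ...]
.02 ]
{'clock': 1.0, 'joint_pos': array([ 1.10640134e+00,  3.13183529e-01,  4.61086207e-02,  1.30360586e+00,
       -8.52819641e-06,  1.43119707e+00]), 'qvel': array([-0.00082206, -0.00113334,  0.00094742,  0.00050318, -0.00045527,
       -0.0006043 ]), 'tau': array([ 7.14044181e-04, -4.80475509e+01,  2.98817343e+01,  3.04508076e-04,
       -1.13192920e-05,  6.02731049e-06]), 'tcp_pos': array([0.18352145, 0.5449709 , 0.23133609]), 'orientation': array([2.12567278e-05, 1.61684982e-01, 9.86842421e-01, 5.38976433e-05]), 'wrist_force': array([ 0.7633189 ,  0.24892952, -0.19992415]), 'ft_torque': array([ 0.03015835, -0.03377042,  0.00371907]), 'grip_force': 0.0, 'finger_gap': 0.08530481886256816}
```

View pics/top0.png

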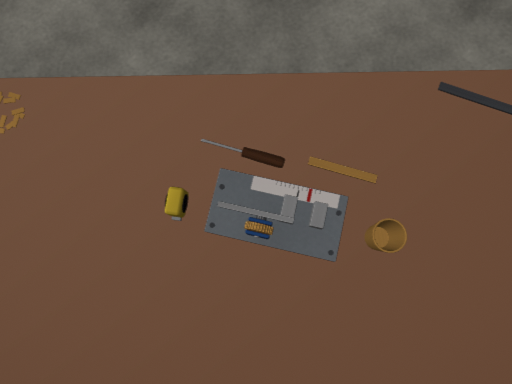

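View pics/scene0.png

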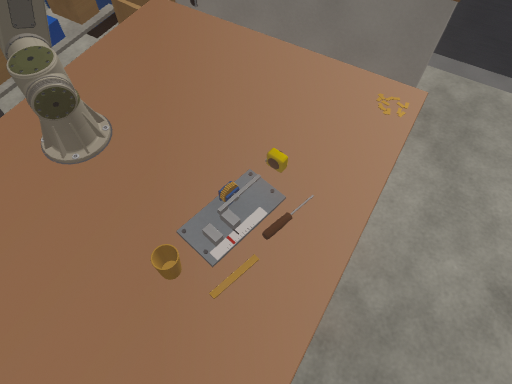

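jog_arm:
  increments:
    - [[-0.133,-0.087,0,0,0,-0.0017,255],[-0.133,-0.087,0,0,0,-0.0017,255],[-0.133,-0.087,0,0,0,-0.0017,255],[-0.133,-0.087,0,0,0,-0.0017,255],[-0.133,-0.087,0,0,0,-0.0017,255],[-0.133,-0.087,0,0,0,-0.0017,255],[-0.133,-0.087,0,0,0,-0.0017,255],[-0.133,-0.087,0,0,0,-0.0017,255],[-0.133,-0.087,0,0,0,-0.0017,255],[-0.133,-0.087,0,0,0,-0.0017,255],[-0.133,-0.087,0,0,0,-0.0017,255],[-0.133,-0.087,0,0,0,-0.0017,255],[-0.133,-0.087,0,0,0,-0.0017,255],[-0.133,-0.087,0,0,0,-0.0017,255],[-0.133,-0.087,0,0,0,-0.0017,255],[-0.133,-0.087,0,0,0,-0.0017,255],[0,0,0,0,0,0,255],[0,0,0,0,0,0,255]]
  force: 20

```text
clock: 2.8
tcp_pos: [0.5963, 0.0609, 0.2307]
orientation: [-0.001, 0.12, 0.993, 0.0]
wrist_force: [0.1, -0.0, -0.4]
finger_gap: -0.0
grip_force: 0.0
```

```bash
cat >> h.py <<'E'
def wrist():
    s=env.get_state(); c=dict(cams.read_camera("wrist")); M=np.array(c['mount']); Rt=q2R(s['orientation'])
    c['attitude']=Rt@M[:3,:3]; c['xyz']=np.array(s['tcp_pos'])+Rt@M[:3,3]; return s,c
E
python3 - <<'E'
from h import *
s,c=wrist(); cv2.imwrite('pics/w1.png',c['pixels'][:,:,::-1])
print(s['tcp_pos'],q2R(s['orientation']).round(3).tolist(),s['finger_gap'],s['clock'],s['wrist_force'],c['xyz'])
for t in Z:
    for d in spotter.landmark_of(t,"wrist")[:2]: print(t,np.round(d['uv'],1),round(d['conf'],2),np.round(atz(c,d['uv'],Z[t]),4))
def rect(m,z):
    p=np.array([atz(c,(u,v),z)[:2] for v,u in np.argwhere(m)],np.float32)*1000
    return cv2.minAreaRect(p), p.mean(0)
hsv=cv2.cvtColor(c['pixels'],cv2.COLOR_RGB2HSV)
red=((hsv[...,0]<6)|(hsv[...,0]>174))&(hsv[...,1]>180)&(hsv[...,2]>90)
print('red',red.sum(),rect(red,.015) if red.sum()>20 else '')
for t in("gauge","wheel","mark"):
    for d in spotter.cut_out(t,"wrist")[:1]: print(t,d['conf'],rect(d['region'],{'gauge':.012,'wheel':.07,'mark':.015}[t]))
E
```

```text
[0.59634875 0.0608826  0.23069254] [[-0.971, 0.239, -0.001], [0.239, 0.971, 0.0], [0.001, 0.0, -1.0]] -2.7517847812713352e-05 2.8 [ 0.05976154 -0.03149055 -0.3795649 ] [0.51973013 0.08005164 0.37309932]
wheel_top [229.4 160.3] 0.71 [0.575  0.0452 0.077 ]
wheel_top [292.7 261.6] 0.61 [0.7063 0.085  0.077 ]
pointer [182.4 223.8] 0.62 [ 0.653  -0.0436  0.0185]
mark [164.2 223.6] 0.62 [ 0.6489 -0.0689  0.013 ]
gauge [212.  172.3] 0.75 [0.5993 0.01   0.    ]
gauge [234.  154.3] 0.41 [0.5832 0.0439 0.    ]
wheel [232.3 153.3] 0.76 [0.5738 0.0468 0.046 ]
red 98 (((650.1466064453125, -66.3240966796875), (6.399471282958984, 27.5289363861084), 76.57037353515625), array([650.0447 , -66.28248], dtype=float32))
gauge 0.81 (((608.40771484375, 7.76904296875), (300.7911376953125, 152.180908203125), 76.53936767578125), array([603.83075 ,   9.308782], dtype=float32))
wheel 0.72 (((578.8505859375, 47.050148010253906), (56.029991149902344, 32.750816345214844), 77.35689544677734), array([574.8039 ,  48.15324], dtype=float32))
```

View pics/w1.png

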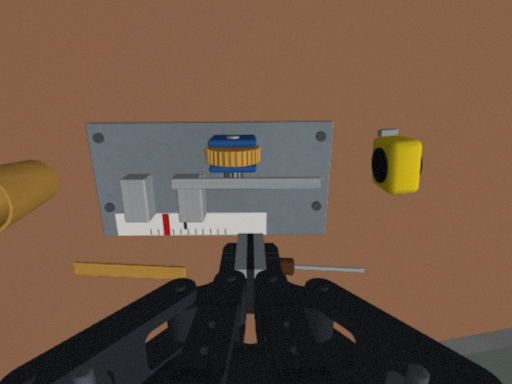

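The wrist picture shows the gauge clearly: wheel at about (233,155), pointer at (185,225), mark at (166,225). The gap between them is about 22.7 mm, or roughly 2.3 rad. Next I go above the wheel.

jog_arm:
  increments:
    - [[0.024,-0.016,0,0,0,0,255],[0.024,-0.016,0.05,0,0,0,255],[0.024,-0.015,0.1,0,0,0,255],[0,0,0.1,0,0,0,255],[0,0,0.1,0,0,0,255],[0,0,0.1,0,0,0,255],[0,0,0.09,0,0,0,255],[0,0,0.05,0,0,0,255],[0,0,0,0,0,0,255],[0,0,0,0,0,0,255]]

```text
clock: 4.25
tcp_pos: [0.5762, 0.0545, 0.0845]
orientation: [0.0, 0.119, 0.993, 0.0]
wrist_force: [0.0, 0.4, -0.1]
finger_gap: -0.0004
grip_force: 0.0
```

Run:
```python
from h import *
s,c=wrist(); c2=cams.read_camera("scene"); p=c['pixels']
cv2.imwrite('pics/w2.png',p[:,:,::-1]); print(s['tcp_pos'],s['wrist_force'],s['clock'])
```

```text
[0.57618527 0.05452568 0.08448293] [ 0.00049062  0.44536667 -0.08326428] 4.25
```

View pics/w2.png

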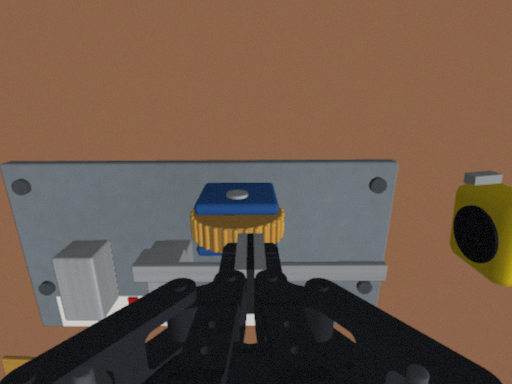

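The finger hangs just above the wheel crown, with its tip at about (250,240). Next I press lightly.

jog_arm:
  increments:
    - [[0,0,0.012,0,0,0,255],[0,0,0.012,0,0,0,255],[0,0,0.004,0,0,0,255],[0,0,0.004,0,0,0,255],[0,0,0,0,0,0,255]]

```text
clock: 4.85
tcp_pos: [0.5759, 0.0546, 0.0763]
orientation: [0.0, 0.119, 0.993, 0.0]
wrist_force: [-0.8, 0.3, 3.0]
finger_gap: -0.0005
grip_force: 1.7
```

jog_arm:
  increments:
    - [[0,0,0.002,0,0,0,255],[0,0,0,0,0,0,255]]

```text
clock: 5.05
tcp_pos: [0.576, 0.0546, 0.0762]
orientation: [0.0, 0.119, 0.993, 0.0]
wrist_force: [-2.9, 0.1, 7.3]
finger_gap: -0.0001
grip_force: 3.4
```

jog_arm:
  increments:
    - [[0,-0.01,0,0,0,0,255],[0,-0.01,0,0,0,0,255],[0,-0.01,0,0,0,0,255],[0,-0.01,0,0,0,0,255]]

```text
clock: 5.45
tcp_pos: [0.574, 0.0458, 0.0767]
orientation: [0.001, 0.119, 0.993, 0.001]
wrist_force: [-3.3, 3.6, 8.9]
finger_gap: -0.0003
grip_force: 4.8
```

```bash
cat > m.py <<'E'
from h import *
def meas(n):
    if n=="wrist": s,c=wrist()
    else: c=cams.read_camera(n)
    G=np.array([.2328,.9725]); r={}
    for t in("pointer","mark"):
        L=[d for d in spotter.landmark_of(t,n) if d['conf']>.3]
        if L: r[t]=atz(c,L[0]['uv'],Z[t])[:2]*1e3; print(n,t,np.round(L[0]['uv'],1),round(L[0]['conf'],2))
    if len(r)==2: print(n,'diff',(r['pointer']-r['mark'])@G)
    return c
E
python3 -c "
from m import *
meas('scene');meas('top');print(env.get_state()['wrist_force'])"
```

```text
scene pointer [238.3 233.5] 0.67
scene mark [233.6 237.7] 0.59
scene diff 16.35751095815991
top mark [313.1 194.5] 0.54
[-2.6790708   1.92154602  9.56948927]
```

jog_arm:
  increments:
    - [[0,-0.01,0,0,0,0,255],[0,-0.01,0,0,0,0,255],[0,-0.01,0,0,0,0,255],[0,-0.01,0.001,0,0,0,255]]

```text
clock: 6.15
tcp_pos: [0.5716, 0.0357, 0.0762]
orientation: [0.001, 0.119, 0.993, 0.001]
wrist_force: [-1.6, 2.2, 7.3]
finger_gap: 0.0001
grip_force: 3.2
```

jog_arm:
  increments:
    - [[0,-0.01,0.002,0,0,0,255],[0,-0.01,0.003,0,0,0,255]]

```text
clock: 6.35
tcp_pos: [0.5704, 0.0306, 0.0747]
orientation: [0.001, 0.119, 0.993, 0.0]
wrist_force: [-2.4, 1.4, 4.2]
finger_gap: 0.0
grip_force: 2.6
```

jog_arm:
  increments:
    - [[0,0,-0.04,0,0,0,255],[0,0.06,0,0,0,0,255],[0,0.06,0,0,0,0,255],[0,0,0.02,0,0,0,255],[0,0,0.012,0,0,0,255],[0,0,0,0,0,0,255]]

```text
clock: 6.95
tcp_pos: [0.5768, 0.0602, 0.075]
orientation: [-0.0, 0.119, 0.993, 0.001]
wrist_force: [0.8, 1.3, -0.0]
finger_gap: -0.0002
grip_force: 1.0
```

```bash
python3 -c "
from m import *
c=meas('scene');a=c['pixels'][195:265,190:290,::-1];cv2.imwrite('pics/s2.png',cv2.resize(a,None,fx=6,fy=6,interpolation=cv2.INTER_CUBIC))"
```

```text
scene pointer [236.9 234.2] 0.55
scene mark [230.8 237.2] 0.47
scene diff 16.454797375719487
```

View pics/s2.png

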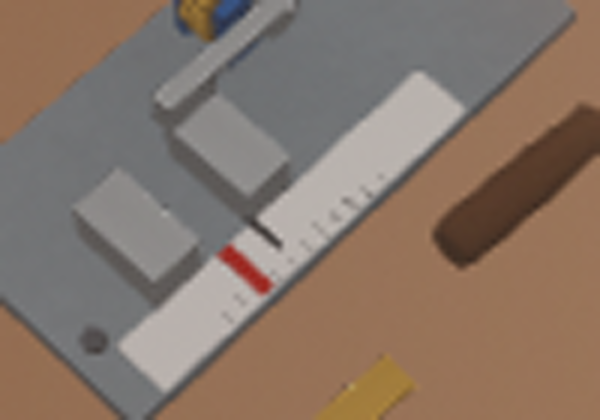

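```bash
cat >> m.py <<'E'
def crop2d(c,pu,mu):
    f=lambda p,z: atz(c,(190+(p[0]-2.5)/6,195+(p[1]-2.5)/6),z)[:2]*1e3
    p,m=f(pu,.0195),f(mu,.015); d=p-m
    print('dx,dy',d@np.array([.9725,-.2328]),d@np.array([.2328,.9725]))
E
python3 -c "
from m import *
c=cams.read_camera('scene')
crop2d(c,(266,232),(245,270));crop2d(c,(278,243),(245,270))"
```

```text
dx,dy -5.067985172098328 18.877839580700655
dx,dy 2.8925773092305853 18.75215904225018
```

jog_arm:
  increments:
    - [[0,0,0.004,0,0,0,255],[0,0,0,0,0,0,255]]

```text
clock: 7.35
tcp_pos: [0.5772, 0.0594, 0.075]
orientation: [0.0, 0.119, 0.993, 0.0]
wrist_force: [-0.7, 2.3, 1.4]
finger_gap: 0.0005
grip_force: 1.3
```

jog_arm:
  increments:
    - [[0,-0.01,-0.001,0,0,0,255],[0,-0.01,-0.002,0,0,0,255],[0,-0.01,-0.002,0,0,0,255]]

```text
clock: 7.65
tcp_pos: [0.5755, 0.052, 0.0765]
orientation: [0.0, 0.119, 0.993, 0.0]
wrist_force: [-1.3, 2.5, 4.1]
finger_gap: 0.0
grip_force: 2.1
```

jog_arm:
  increments:
    - [[0,-0.01,0.001,0,0,0,255],[0,-0.01,0,0,0,0,255],[0,-0.01,0,0,0,0,255],[0,-0.01,0,0,0,0,255],[0,-0.01,0,0,0,0,255],[0,-0.01,0.001,0,0,0,255],[0,-0.01,0.002,0,0,0,255],[0,-0.01,0.003,0,0,0,255]]

```text
clock: 8.45
tcp_pos: [0.5707, 0.0317, 0.0752]
orientation: [0.0, 0.12, 0.993, -0.001]
wrist_force: [-1.9, 0.9, 7.9]
finger_gap: -0.0001
grip_force: 3.9
```

jog_arm:
  increments:
    - [[0,0,-0.04,0,0,0,255],[0,0.06,-0.16,0,0,0,255],[0,0.06,-0.16,0,0,0,255],[0,0,-0.08,0,0,0,255],[0,0,0,0,0,0,255]]

```text
clock: 8.95
tcp_pos: [0.5801, 0.0614, 0.1884]
orientation: [0.004, 0.119, 0.993, -0.0]
wrist_force: [-0.1, -0.3, 0.2]
finger_gap: -0.0
grip_force: 0.0
```

```bash
cat >> m.py <<'E'
def wm(name):
    s,c=wrist(); p=c['pixels']; print(s['tcp_pos'],s['clock'])
    hsv=cv2.cvtColor(p,cv2.COLOR_RGB2HSV)
    red=((hsv[...,0]<6)|(hsv[...,0]>174))&(hsv[...,1]>150)&(hsv[...,2]>70)
    n,l,st,ce=cv2.connectedComponentsWithStats(red.astype(np.uint8)); i=1+st[1:,4].argmax(); mu=ce[i]
    m=atz(c,mu,.015)[:2]*1e3; print('mark',mu,st[i])
    G=np.array([.2328,.9725])
    for t in("pointer",):
        for d in spotter.landmark_of(t,"wrist")[:1]:
            print(t,d['uv'],d['conf'],'diff',(atz(c,d['uv'],.0195)[:2]*1e3-m)@G)
    u,v=(int(mu[0])-40,int(mu[1])-50); u,v=max(u,0),max(v,0); print('crop origin',u,v)
    cv2.imwrite(name,cv2.resize(p[v:v+80,u:u+110,::-1],None,fx=6,fy=6,interpolation=cv2.INTER_CUBIC))
E
python3 -c "
from m import *
wm('pics/w3.png')"
```

```text
[0.58008952 0.06144261 0.1883693 ] 8.95
mark [160.81538462 254.86153846] [158 249   7  12  65]
pointer [164.6, 248.9] 0.69 diff 6.847077977406975
crop origin 120 204
```

View pics/w3.png

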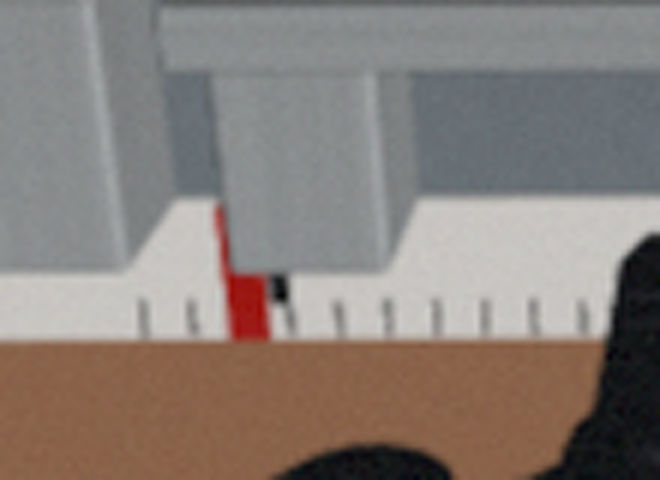

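Pointer at (280,290) in the crop stands about 7 mm to the right of the red mark's middle at (248,290). One more stroke of about 20 mm is needed.

jog_arm:
  increments:
    - [[0,-0.013,0.08,0,0,0,255],[0,-0.013,0.12,0,0,0,255],[0,0,0.12,0,0,0,255],[0,0,0.07,0,0,0,255],[0,0,0.03,0,0,0,255],[0,0,0,0,0,0,255],[0,0,0,0,0,0,255]]

```text
clock: 9.75
tcp_pos: [0.5757, 0.0552, 0.0787]
orientation: [-0.001, 0.12, 0.993, -0.0]
wrist_force: [0.1, -0.2, 0.0]
finger_gap: -0.0003
grip_force: 0.0
```

Offset is about +8.7 mm. Press about 2.8 mm.

jog_arm:
  increments:
    - [[0,0,0.007,0,0,0,255],[0,0,0.003,0,0,0,255],[0,0,0.001,0,0,0,255],[0,0,0,0,0,0,255]]

```text
clock: 10.15
tcp_pos: [0.5763, 0.0554, 0.0768]
orientation: [0.0, 0.119, 0.993, -0.0]
wrist_force: [-0.4, 0.3, 1.0]
finger_gap: 0.0003
grip_force: 0.9
```

jog_arm:
  increments:
    - [[0,0,0.0025,0,0,0,255],[0,-0.01,0,0,0,0,255],[0,-0.01,0,0,0,0,255],[0,-0.01,0,0,0,0,255],[0,-0.01,0,0,0,0,255],[0,-0.01,0,0,0,0,255],[0,-0.01,0.0005,0,0,0,255],[0,-0.01,0.001,0,0,0,255],[0,-0.01,0.001,0,0,0,255],[0,0,0,0,0,0,255]]

```text
clock: 11.15
tcp_pos: [0.5719, 0.0359, 0.0756]
orientation: [0.001, 0.119, 0.993, 0.0]
wrist_force: [-0.2, -0.0, 4.6]
finger_gap: 0.0001
grip_force: 2.2
```

jog_arm:
  increments:
    - [[0,0,-0.04,0,0,0,255],[0,0.06,-0.16,0,0,0,255],[0,0.06,-0.16,0,0,0,255],[0,0,-0.08,0,0,0,255],[0,0,0,0,0,0,255],[0,0,0,0,0,0,255]]

```text
clock: 11.75
tcp_pos: [0.5784, 0.0651, 0.1854]
orientation: [0.0, 0.119, 0.993, -0.0]
wrist_force: [-0.6, 0.4, -0.9]
finger_gap: 0.0
grip_force: 0.0
```

```bash
python3 -c "
from m import *
wm('pics/w4.png')"
```

```text
[0.57842027 0.06513522 0.18540585] 11.75
mark [157.625  260.0625] [155 255   7  10  48]
pointer [154.6, 254.9] 0.85 diff -1.2673846292560718
crop origin 117 210
```

View pics/w4.png

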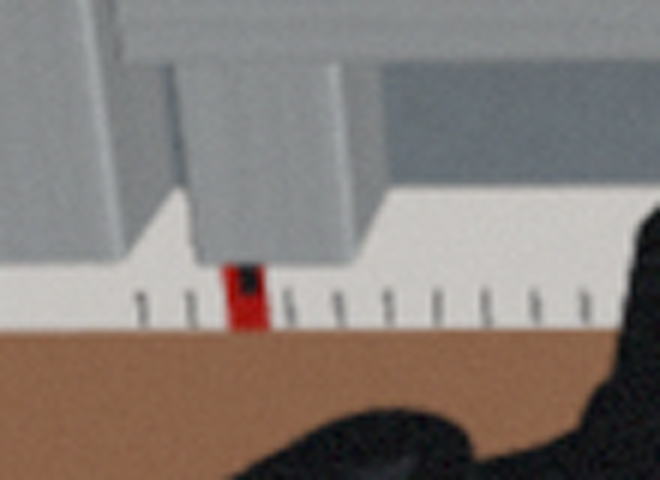

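Pointer at (249,280) in the crop lies inside the red bar, whose middle is at (245.5,280). With parallax it is still about +2 mm off, so a small stroke of about 6.5 mm will centre it.

jog_arm:
  increments:
    - [[0,-0.032,0.08,0,0,0,255],[0,-0.032,0.12,0,0,0,255],[0,0,0.12,0,0,0,255],[0,0,0.08,0,0,0,255],[0,0,0.028,0,0,0,255],[0,0,0,0,0,0,255],[0,0,0.007,0,0,0,255],[0,0,0.002,0,0,0,255],[0,0,0,0,0,0,255]]

```text
clock: 12.75
tcp_pos: [0.574, 0.0495, 0.0767]
orientation: [-0.001, 0.12, 0.993, -0.0]
wrist_force: [-4.1, 0.0, 8.3]
finger_gap: 0.0
grip_force: 4.4
```

jog_arm:
  increments:
    - [[0,-0.008,0,0,0,0,255],[0,-0.008,0,0,0,0,255],[0,-0.008,0,0,0,0,255],[0,0,0,0,0,0,255]]

```text
clock: 13.15
tcp_pos: [0.5729, 0.0444, 0.0767]
orientation: [-0.0, 0.119, 0.993, 0.001]
wrist_force: [-3.5, 1.4, 8.1]
finger_gap: -0.0002
grip_force: 4.1
```

jog_arm:
  increments:
    - [[0,0,-0.04,0,0,0,255],[0,0.06,-0.16,0,0,0,255],[0,0,-0.16,0,0,0,255],[0,0,-0.08,0,0,0,255],[0,0,0,0,0,0,255],[0,0,0,0,0,0,255]]

```text
clock: 13.75
tcp_pos: [0.5771, 0.0583, 0.1863]
orientation: [0.0, 0.119, 0.993, -0.0]
wrist_force: [0.1, -0.2, -0.1]
finger_gap: 0.0001
grip_force: 0.0
```

```bash
python3 -c "
from m import *
wm('pics/w5.png')"
```

```text
[0.57712464 0.0583101  0.18628591] 13.75
mark [163.64705882 259.23529412] [161 254   6  11  51]
pointer [161.2, 256.4] 0.79 diff -1.0408110524589065
crop origin 123 209
```

View pics/w5.png

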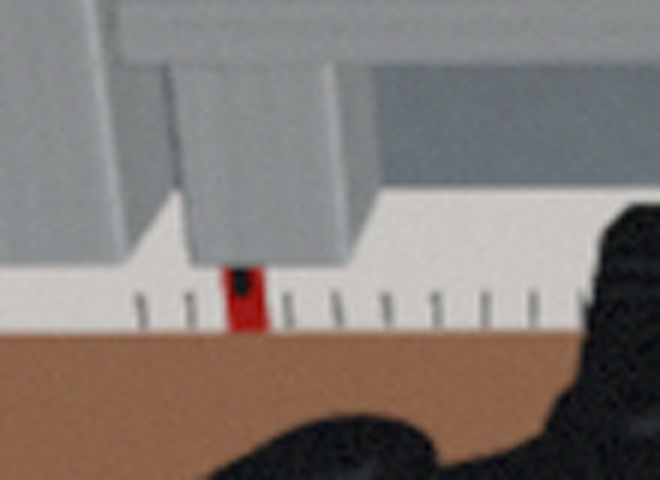

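The pointer at (241,282) lies on the red bar, whose middle is at (244.5,282). Corrected for parallax it is within about 0.5 mm, and the finger is clear of everything.

```bash
python3 -c "
from h import *
print(ticket.hand_in())"
```

```text
the job is handed in; nothing more can be done
None
```

I rolled the wheel until the pointer stood about 0.5 mm from the red mark's centre line by the wrist camera (3 mm allowed), took the finger away and handed the job in; no verdict was returned.

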